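# Zero the kitchen scale with its tare key

## Robot

A 6-joint arm with a two-finger parallel gripper is mounted at the origin on a cart in front of the work surface, level with it; the furniture and walls round the work are solid. World frame = base frame: x ahead of the robot, y to its left, z up, the work surface at z = 0. Lengths are in m, angles in degrees, forces in N, time in s.
With the tool pointing down it reaches from about 0.3 to 0.85 m from the base axis. Payload 4.2 kg.
Tool frame: the origin (TCP) lies at the very end of the fingers, on their centre line; the grasp point (between the pads) lies 19 mm behind it; z points along the fingers, x is the direction in which the jaws open and shut, and the axes are right-handed (so a half turn about z gives the same grasp; the last joint's range is limited). The gripper opens to 91 mm and grips with 3 to 60 N. Pads are 32 mm wide; open, the fingers measure 118 mm over their backs; the gripper's body (76 mm by 178 mm) begins 60 mm behind the grasp point.
Start: joints at [-76.261, 18.312, 89.639, -0, 72.044, -1.146], TCP at [0.148, -0.556, 0.214] pointing down, gripper open.
Joint ranges: [-177.97, 177.97], [-48.28, 115.42], [12.27, 149.76], [-77.06, 257.06], [2.81, 150.46], [-146.56, 146.56]. Speed limits (degrees/s): [147.25, 147.25, 180, 180, 180, 180].

## Interface

Orientations are given as a 3x3 rotation matrix whose columns are the frame's x, y, z axes.
In Python, from plant import bot gives the robot as it stands.
- The arm moves only by the tool play_rows, never from a script. Its argument "moves" is a list of rows, each a list of 3 entries, a list of its own where there are three numbers: the opening in per cent of the stroke, from 0 (shut) to 100 (fully open), then the shift along the tool's x, y, z in mm, then the turn about the tool's z in degrees. In form: [[jaw, [tx, ty, tz], spin], ...]. A call has 1 to 20 rows; each row is the pose to reach, as a shift and turn from the pose commanded when the call began, along the tool's axes at that moment; what a row does not reach only later rows make up. A row lasts 1/12 s, in which the tool goes at most 41.7 mm and 7.16 degrees, less where a joint would pass 70% of its speed; a pose out of reach is approached as far as the arm can. A call with a gripper value outside its range is refused whole. The fingers move at their own pace and stop on an object; the grip force is fixed at half the most. Time passes only in rows, so rows that repeat a pose let the fingers close. It gives the time, the measured TCP pose, the force and the opening at its end, in the units of the state.
- bot.state(): the state, without advancing time (a new reading comes with each control period).
- bot.grab_frame(name): name is "side" or "top" or "wrist"; returns the picture (480x640x3 uint8, red, green, blue); there is no depth.
- bot.camera_params(name): a dict with "mtx" (3x3 intrinsics, pixels), "k1" (the pictures are not rectified: a ray, as slopes to the right and down, at radius r is drawn at 1 + k1 r^2 times it, then the intrinsics apply), "R" (3x3) and "t" (3): a world point X has camera coordinates R X + t. Camera axes: x right, y down, z forward; pixel columns grow to the right and rows downward; lengths in m; the calibration is good to about 2 mm. A picture is of the moment at which its call begins: read the wrist's pose just before it. camera_params takes no time and is no camera call; for the wrist camera it gives the pose at the moment of the call.
- bot.job_done(): hands the job in, once; it reports no verdict.
Trained networks look in the newest picture that a camera, given by its name, has taken for a name from the list of things; names that differ only in an ending like _2 or _b are one class to them, and where a whole thing is asked for, a point or a joint stands for the part that bears it (a point fixed in the world has none). Each returns a list of dicts, best first, with "score" (0 to 1); they miss things now and then, are a little off and sometimes report something else, mostly with a low value. They report only what shows in the picture. A call takes as long as a camera call. They do not tell look-alikes from the thing itself.
- bot.outline_of(camera, name): "pixels" (480x640 bool, what is visible of it).
- bot.pinpoint(camera, name): "at" ([x, y, z] in m, in world coordinates, good to about 4 mm: a listed point, or the origin of a listed thing).
The state is a dict: "time_s": time; "qpos": joint angles; "dq": joint speeds; "joint_efforts": joint torques, N m; "ee_pos": TCP position; "tcp_rot": TCP orientation; "force": force on the tool from outside, world axes, zero at the start; "wrist_torque": the same for the moment, N m; "finger_gap": finger opening in m.
Only numpy, scipy, OpenCV 4.12 (cv2) and the standard library are available. Lean on these libraries where they do the work, as an engineer would, in place of code of your own. Each camera call takes 0.05 s, during which the arm holds its last target. There are 200 camera calls.

## Task

Zero the kitchen scale under the loaf tin: with the fingertips, gently press its tare key, the long round-ended bar, all the way down, keep it down for about two seconds, then let go and draw back. Leave the round key and the square key unpressed, grasp or lift nothing, and leave the tin and everything else round the scale where it is.

Things in the scene. Friction and masses are not known exactly. Their poses are not given: they have to be found in the camera images.
- scale: flat black kitchen scale fixed to the worktop, 240 x 220 mm; origin at the centre of its underside, on the worktop; x runs from the key side (the edge nearer the robot) to the back, z up. The key panel is 26 mm above the worktop, the steel weighing plate (x from -22 to +115 mm) 34 mm. Along the front (x = -85 mm) three white keys sit side by side in equal grey frames at y = -66, 0 and +66 mm; which key is in which place changes
- tare_key_module: the frame that holds the tare key: thin grey rectangle 36 x 60 mm, 2 mm high; origin at its centre on the key panel, axes as the scale's; it carries the key
- tare_key (a joint): travel of the tare key, m: 0 up, 0.005 fully down. It springs back; it takes 1.2 N to start and 3.2 N to reach the stop; more than 20 N on it is too rough
- tare_key_top (a point): centre of the top of the tare key, a white bar with round ends, 46 mm along the scale's y and 20 mm along its x, whose top stands 10 mm above the key panel when up and 5 mm when down
- power_key (a joint): travel of the round key, m: 0 up, 0.005 down; not to be pressed
- power_key_top (a point): centre of the top of the round key, white, 22 mm across, as high as the tare key; not to be pressed
- unit_key (a joint): travel of the square key, m: 0 up, 0.005 down; not to be pressed
- unit_key_top (a point): centre of the top of the square key, white, 20 x 20 mm, as high as the tare key; not to be pressed
- loaf_tin: loose dark grey loaf tin standing on the weighing plate, 75 x 192 mm (its x, y), 60 mm high; origin at the centre of its underside; its rim is 94 mm above the worktop
- butter_tub: loose low oval tub, 63 x 105 mm, 26 mm high, to the left of the scale; origin at the centre of its underside
- salt_shaker: loose glass salt shaker with a grey top, 44 mm across, 90 mm high, to the left of the scale's back part; origin at the centre of its underside
- spoon: loose metal spoon, 199 mm long (its x), 41 mm wide, 16 mm high, to the right of the scale; origin at the centre of its underside
- peeler: loose green peeler, 170 mm long (its x), 25 mm wide, lying on the 22 mm high wooden chopping board at the right; origin at the centre of its underside
- avocado: loose avocado, 101 x 68 mm, 68 mm high, on the chopping board; origin at the centre of its underside
Not all that is in view belongs to the job. What is shaped like the salt_shaker but turquoise is not meant.

How it is judged:
By the outcome, as a careful person would: the job done as asked, in the order asked, and still so for the second after the job is handed in, with the robot touching nothing.
It also fails if it takes over 32 s, if anything falls off the work surface, if the arm or the gripper's body presses on something with over 40 N, if the wrist force passes 120 N, or if a joint passes its speed limit or range.

## Working session

There is one attempt and no reset: what is moved stays moved. The work goes in short steps, Python scripts to look and compute and a tool call to move; the robot and the scene stay as the last step left them, time stands still between calls to the robot, and variables do not carry over. Pictures are saved under pics/ and viewed, about 8 in all and at most 12, crops included, and the job is handed in when it is done.

Besides the shell and the picture viewer there is one more tool, called after "Emit:" as name(argument=value, ...), one argument or row to a line, values as JSON. play_rows: Moves the arm, as the interface text tells. Its arguments: {"type":"object","properties":{"moves":{"type":"array"}},"required":["moves"]}

```bash
mkdir -p pics
python3 - <<'E'
from plant import bot
import cv2,numpy as np
s=bot.state();print(s['time_s'],s['ee_pos'],np.round(s['tcp_rot'],3).tolist(),s['force'],s['finger_gap'])
for c in ['top','side']:
    im=bot.grab_frame(c);cv2.imwrite(f'pics/{c}0.png',im[:,:,::-1])
    for n in ['scale','tare_key_module','tare_key_top','power_key_top','unit_key_top','loaf_tin']:
        print(c,n,[(np.round(d['at'],4).tolist(),round(d['score'],2)) for d in bot.pinpoint(c,n)[:3]])
    p=bot.camera_params(c);print(np.array(p['mtx']).tolist(),p['k1'],np.round(p['R'],4).tolist(),p['t'])
E
```

```text
0.0 [ 0.14757558 -0.55523653  0.21312812] [[0.257, -0.966, -0.0], [-0.966, -0.257, 0.002], [-0.002, -0.0, -1.0]] [-0.27737296 -0.2521531  -0.81718259] 0.0910621869579425
top scale [([0.5683, 0.024, -0.0023], 0.97)]
top tare_key_module [([0.4898, -0.0514, 0.0264], 0.73)]
top tare_key_top [([0.4944, -0.0531, 0.0322], 0.6)]
top power_key_top [([0.4726, 0.0827, 0.0338], 0.72), ([0.4863, 0.0151, 0.0381], 0.5), ([0.6401, 0.2034, 0.0006], 0.44)]
top unit_key_top [([0.4727, 0.082, 0.0339], 0.66)]
top loaf_tin [([0.6136, 0.0334, 0.034], 0.93), ([0.4837, 0.0141, 0.0363], 0.62)]
[[497.53506598128087, 0.0, 324.1155322581643], [0.0, 497.53506598128087, 230.45523239235195], [0.0, 0.0, 1.0]] 0.03626191022356032 [[-0.0185, -0.9998, -0.0093], [-0.9811, 0.0199, -0.1926], [0.1927, 0.0056, -0.9812]] [-0.132176    0.55239726  0.9971506 ]
side scale [([0.5694, 0.0236, -0.002], 0.58), ([0.6048, -0.1198, -0.0021], 0.17)]
side tare_key_module [([0.4901, -0.0504, 0.0263], 0.82)]
side tare_key_top [([0.4936, -0.0489, 0.037], 0.6)]
side power_key_top [([0.5951, -0.5272, 0.0233], 0.61), ([0.483, 0.0128, 0.0396], 0.52)]
side unit_key_top [([0.4735, 0.0848, 0.037], 0.38)]
side loaf_tin [([0.6139, 0.029, 0.0376], 0.67)]
[[557.111151788247, 0.0, 321.32315242284466], [0.0, 557.111151788247, 253.02431726009516], [0.0, 0.0, 1.0]] -0.08392331826496918 [[-0.8963, -0.4432, -0.0117], [-0.2862, 0.5985, -0.7483], [0.3386, -0.6674, -0.6633]] [0.42755164 0.28458719 1.18274023]
```

View pics/top0.png

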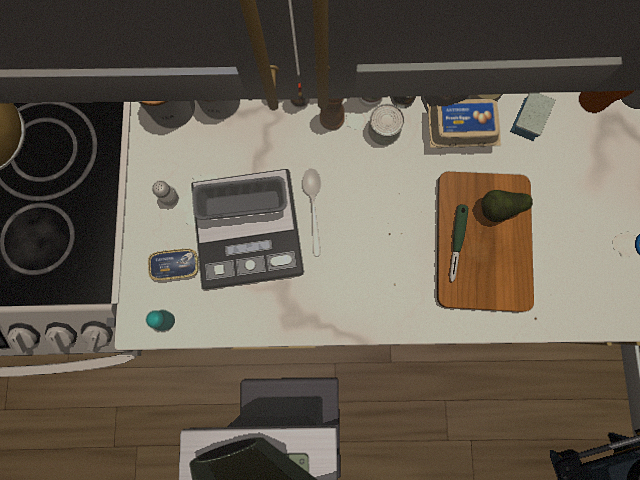

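View pics/side0.png

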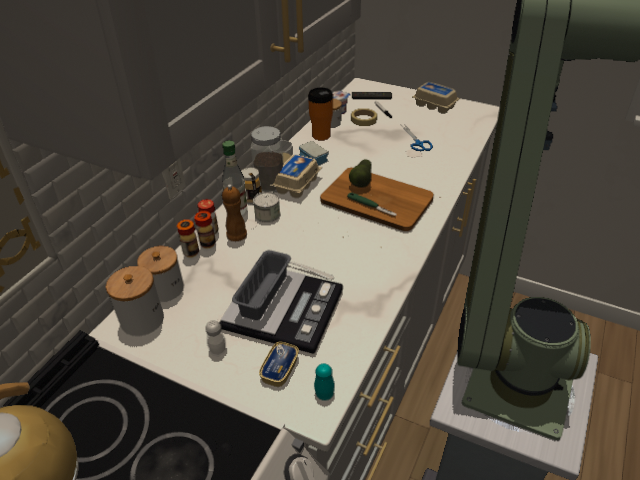

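The top view shows the bar-shaped tare key at about (283,259), the round key at (250,265) and the square key at (219,270). The tare key is therefore the right-hand one. The side view agrees, with the bar at (324,289). I'll move above it with the jaws shut, then refine.

Emit:
play_rows(
  moves=[
    [0, [-12, -14, 2], 0],
    [0, [-37, -43, 6], 0.5],
    [0, [-62, -72, 10], 1],
    [0, [-87, -101, 14], 1.5],
    [0, [-112, -130, 18], 2],
    [0, [-137, -159, 22], 2.5],
    [0, [-162, -188, 26], 3],
    [0, [-187, -217, 30], 3.5],
    [0, [-212, -246, 34], 4],
    [0, [-237, -275, 38], 4.5],
    [0, [-262, -304, 42], 5],
    [0, [-287, -333, 46], 5.5],
    [0, [-312, -362, 50], 6],
    [0, [-337, -391, 54], 6.5],
    [0, [-362, -420, 58], 7],
    [0, [-384, -446, 61], 7],
    [0, [-395, -459, 63], 7],
    [0, [-398, -462, 63], 7],
    [0, [-398, -462, 63], 7],
    [0, [-398, -462, 63], 7],
  ],
)

```text
time_s: 2.37
ee_pos: [0.4914, -0.0529, 0.151]
tcp_rot: [[0.137, -0.991, -0.001], [-0.991, -0.137, -0.001], [0.0, 0.001, -1.0]]
force: [-0.2, -0.5, -0.3]
finger_gap: 0.0001
```

```bash
cat > h.py <<'E'
import numpy as np,cv2
def onplane(p,uv,z):
    # pixel -> world point on the plane z
    K=np.array(p['mtx']);n0=np.linalg.inv(K)@[uv[0],uv[1],1];a=n0[:2]
    b=a.copy()
    for _ in range(20): b=a/(1+p['k1']*(b@b))
    R=np.array(p['R']);t=np.array(p['t']);c=-R.T@t;d=R.T@np.array([*b,1])
    return c+d*(z-c[2])/d[2]
E
python3 - <<'E'
from plant import bot
from h import *
s=bot.state();print(s['time_s'],s['ee_pos'],np.round(s['tcp_rot'],3).tolist(),s['force'],s['finger_gap'])
# white keys in the initial views
for c,roi in [('top',(200,300,245,290)),('side',(295,340,278,340))]:
    im=cv2.imread(f'pics/{c}0.png');g=im.min(2);x0,x1,y0,y1=roi
    m=np.zeros_like(g);m[y0:y1,x0:x1]=g[y0:y1,x0:x1]>165
    n,_,st,ce=cv2.connectedComponentsWithStats(m)
    for i in range(1,n):
        if 30<st[i,4]<800: print(c,st[i].tolist(),ce[i].round(1),onplane(bot.camera_params(c),ce[i],.036).round(4))
p=bot.camera_params('wrist');im=bot.grab_frame('wrist');cv2.imwrite('pics/w1.png',im[:,:,::-1])
for n in ['tare_key_top','tare_key_module','power_key_top','unit_key_top']:
    print(n,[(np.round(d['at'],4).tolist(),round(d['score'],2)) for d in bot.pinpoint('wrist',n)[:3]])
E
```

```text
2.3667 [ 0.49143328 -0.05291903  0.15095538] [[0.137, -0.991, -0.001], [-0.991, -0.137, -0.001], [0.0, 0.001, -1.0]] [-0.18717698 -0.46677455 -0.26811869] 8.318508497571228e-05
top [271, 255, 20, 10, 155] [280.8 259.8] [ 0.4914 -0.0496  0.036 ]
top [246, 260, 8, 9, 57] [249.6 264.4] [0.4829 0.0164 0.036 ]
top [214, 265, 10, 9, 60] [218.8 269.1] [0.4744 0.0813 0.036 ]
side [320, 284, 9, 11, 66] [324. 289.] [ 0.4931 -0.0483  0.036 ]
side [324, 323, 16, 17, 187] [333. 333.] [0.4135 0.0682 0.036 ]
side [302, 325, 8, 6, 32] [305.7 327.9] [0.4758 0.0816 0.036 ]
tare_key_top [([0.4969, -0.0475, 0.0406], 0.75)]
tare_key_module [([0.4922, -0.0476, 0.0246], 0.61)]
power_key_top [([0.4825, 0.0153, 0.0372], 0.9)]
unit_key_top [([0.4794, 0.085, 0.0371], 0.58)]
```

View pics/w1.png

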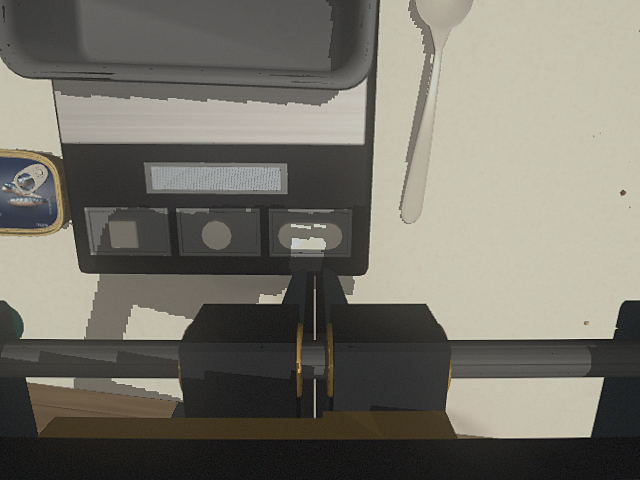

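The wrist view shows the bar at about (310,237), just ahead of the closed fingertips. The round key is at (216,235) and the square key at (124,234), both well clear. I'll centre on about (0.492, -0.049) and descend to just above the key.

Emit:
play_rows(
  moves=[
    [0, [-2, 0, 10], 0],
    [0, [-4, -1, 30], 0],
    [0, [-4, -1, 50], 0],
    [0, [-4, -1, 70], 0],
    [0, [-4, -1, 88], 0],
    [0, [-4, -1, 100], 0],
    [0, [-4, -1, 107], 0],
    [0, [-4, -1, 110], 0],
    [0, [-4, -1, 110], 0],
    [0, [-4, -1, 110], 0],
    [0, [-4, -1, 110], 0],
  ],
)

```text
time_s: 3.53
ee_pos: [0.4931, -0.0484, 0.0417]
tcp_rot: [[0.137, -0.991, 0.002], [-0.991, -0.137, -0.0], [0.001, -0.002, -1.0]]
force: [0.2, 0.0, 0.1]
finger_gap: -0.0002
```

Run:
```python
from plant import bot
from h import *
s=bot.state();print(s['ee_pos'],s['force'])
a=bot.grab_frame('wrist')[:,:,::-1];b=bot.grab_frame('side')[:,:,::-1]
b=cv2.resize(b[230:350,240:400],(640,480),interpolation=cv2.INTER_CUBIC)
cv2.imwrite('pics/c2.png',cv2.resize(np.hstack([a,b]),(800,300)))
```

```text
[ 0.49306326 -0.04843976  0.04167683] [0.15584865 0.00050868 0.05837584]
```

View pics/c2.png

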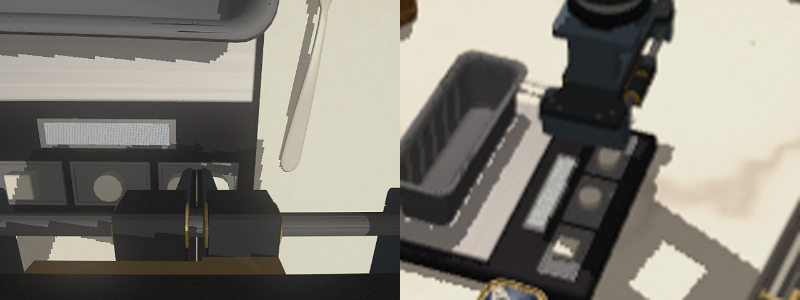

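The wrist crop shows the closed fingertips at x≈197, centred on the tare frame (about 157–239). The side crop shows the fingers over the bar, with the round and square keys free. Next I'll press slowly.

Emit:
play_rows(
  moves=[
    [0, [0, 0, 2], 0],
    [0, [0, 0, 4], 0],
    [0, [0, 0, 5], 0],
    [0, [0, 0, 6], 0],
    [0, [0, 0, 7], 0],
    [0, [0, 0, 8], 0],
    [0, [0, 0, 8], 0],
    [0, [0, 0, 8], 0],
  ],
)

```text
time_s: 4.3
ee_pos: [0.4924, -0.0483, 0.033]
tcp_rot: [[0.137, -0.991, 0.0], [-0.991, -0.137, -0.0], [0.0, -0.0, -1.0]]
force: [-0.3, 0.1, 2.7]
finger_gap: 0.0003
```

Emit:
play_rows(
  moves=[
    [0, [0, 0, 0.5], 0],
    [0, [0, 0, 1], 0],
    [0, [0, 0, 1.5], 0],
    [0, [0, 0, 1.5], 0],
    [0, [0, 0, 1.5], 0],
  ],
)

```text
time_s: 4.72
ee_pos: [0.4925, -0.0483, 0.0315]
tcp_rot: [[0.137, -0.991, 0.0], [-0.991, -0.137, -0.0], [0.0, -0.0, -1.0]]
force: [-0.4, -0.4, 2.1]
finger_gap: 0.0004
```

Emit:
play_rows(
  moves=[
    [0, [0, 0, 0.3], 0],
    [0, [0, 0, 0.6], 0],
    [0, [0, 0, 0.6], 0],
    [0, [0, 0, 0.6], 0],
  ],
)

```text
time_s: 5.05
ee_pos: [0.4925, -0.0483, 0.0312]
tcp_rot: [[0.137, -0.991, 0.0], [-0.991, -0.137, -0.0], [0.0, -0.0, -1.0]]
force: [-2.0, -0.1, 5.8]
finger_gap: 0.0005
```

Emit:
play_rows(
  moves=[
    [0, [0, 0, 0.2], 0],
    [0, [0, 0, 0.3], 0],
    [0, [0, 0, 0.3], 0],
    [0, [0, 0, 0.3], 0],
    [0, [0, 0, 0.3], 0],
    [0, [0, 0, 0.3], 0],
    [0, [0, 0, 0.3], 0],
    [0, [0, 0, 0.3], 0],
    [0, [0, 0, 0.3], 0],
    [0, [0, 0, 0.3], 0],
    [0, [0, 0, 0.3], 0],
    [0, [0, 0, 0.3], 0],
    [0, [0, 0, 0.3], 0],
    [0, [0, 0, 0.3], 0],
    [0, [0, 0, 0.3], 0],
    [0, [0, 0, 0.3], 0],
    [0, [0, 0, 0.3], 0],
    [0, [0, 0, 0.3], 0],
    [0, [0, 0, 0.3], 0],
    [0, [0, 0, 0.3], 0],
  ],
)

```text
time_s: 6.72
ee_pos: [0.4925, -0.0483, 0.0312]
tcp_rot: [[0.137, -0.991, 0.0], [-0.991, -0.137, -0.0], [0.0, -0.0, -1.0]]
force: [-2.6, 0.4, 8.1]
finger_gap: 0.0004
```

The key is firmly on its stop at 8.1 N, and the TCP no longer sinks. I'll hold briefly more, then release and draw back.

Emit:
play_rows(
  moves=[
    [0, [0, 0, 0], 0],
    [0, [0, 0, 0], 0],
    [0, [0, 0, -2], 0],
    [0, [0, 0, -6], 0],
    [0, [0, 0, -14], 0],
    [0, [0, 0, -30], 0],
    [0, [0, 0, -50], 0],
    [0, [0, 10, -75], 0],
    [0, [0, 30, -95], 0],
    [0, [0, 55, -110], 0],
    [0, [0, 75, -118], 0],
    [0, [0, 87, -120], 0],
    [0, [0, 90, -120], 0],
    [0, [0, 90, -120], 0],
    [0, [0, 90, -120], 0],
  ],
)

```text
time_s: 7.97
ee_pos: [0.4039, -0.0607, 0.1502]
tcp_rot: [[0.137, -0.991, 0.0], [-0.991, -0.137, -0.0], [0.0, -0.0, -1.0]]
force: [-0.1, 0.5, -0.8]
finger_gap: 0.0005
```

Run:
```python
from plant import bot
from h import *
s=bot.state();print(s['time_s'],s['ee_pos'],s['force'])
a=bot.grab_frame('wrist')[:,:,::-1]
for n in ['tare_key_top','power_key_top','unit_key_top']:
    print(n,[(np.round(d['at'],4).tolist(),round(d['score'],2)) for d in bot.pinpoint('wrist',n)[:2]])
b=bot.grab_frame('side')[:,:,::-1]
for n in ['loaf_tin','scale']:
    print(n,[(np.round(d['at'],4).tolist(),round(d['score'],2)) for d in bot.pinpoint('side',n)[:2]])
b=cv2.resize(b[230:350,220:380],(640,480),interpolation=cv2.INTER_CUBIC)
cv2.imwrite('pics/c3.png',cv2.resize(np.hstack([a,b]),(800,300)))
```

```text
7.9667 [ 0.40389312 -0.06066726  0.15019939] [-0.09532789  0.51269529 -0.80906007]
tare_key_top [([0.4929, -0.0502, 0.0391], 0.77)]
power_key_top [([0.483, 0.0143, 0.0384], 0.65)]
unit_key_top [([0.4815, 0.0826, 0.0345], 0.83)]
loaf_tin [([0.6156, 0.0318, 0.0358], 0.82)]
scale [([0.5668, 0.0258, -0.0007], 0.68)]
```

View pics/c3.png

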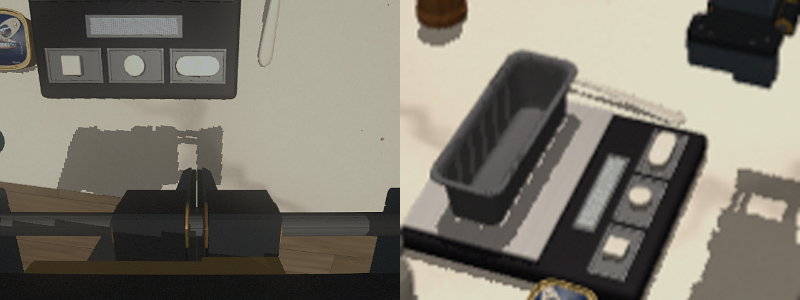

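The picture shows all three keys up, with the bar at (197,66), the round key at (134,66) and the square key at (71,66). The tin, spoon and tub are in place and the arm is clear of everything.

```bash
python3 -c "
from plant import bot
print(bot.job_done())"
```

```text
the job is handed in; nothing more can be done
None
```

I pressed the scale's tare key (the bar on the right) to its stop with the closed fingertips, held it there for about 2 s, then let go, drew back and handed the job in at about 8.5 s of the 32 s allowed.

- **Press:** the fingertips stopped sinking at 31.2 mm above the worktop, where a fully pressed key top should be at 31 mm. The highest force I read on the key was 8.1 N, under the 20 N limit.
- **After release:** wrist and side pictures showed all three keys up and the robot clear of everything. The loaf tin's position agreed with its starting one within the detector's error (about 4 mm). The spoon and butter tub looked undisturbed. I did not look again at the salt shaker, peeler or avocado, but the arm never went down near them.
- **Disagreements:** none of my checks failed. Camera estimates of the tare key's position differed by up to about 5 mm, so I aimed at the middle of them. Key travel itself was not measured, only inferred from fingertip height and force.

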